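# Load a small cheese through the self-closing flap

### The arm

A 6-joint arm with a two-finger parallel gripper is mounted at the origin on the work surface. World frame = base frame: x ahead of the robot, y to its left, z up, the work surface at z = 0. Lengths are in mm, angles in rad, forces in N, time in s.
With the tool pointing down it reaches from about 250 to 775 mm from the base axis. Payload 4 kg.
Tool frame: the origin (TCP) lies at the very end of the fingers, on their centre line; the grasp point (between the pads) lies 19 mm behind it; z points along the fingers, y is the line along which they close (so a half turn about z gives the same grasp; the last joint's range is limited). The gripper opens to 85 mm and grips with 20 to 120 N. Pads are 22 mm wide; open, the fingers measure 114 mm over their backs; the gripper's body (76 mm by 85 mm) begins 54 mm behind the grasp point. The pads swing forward as they close: fully open they stand 13 mm farther back than shut.
Start: joints at [-1.425, 0.087, 1.371, -0, 1.684, -0.103], TCP at [135.429, -533.082, 231.341] pointing down, gripper open.
Joint ranges: [-3.1, 3.1], [-0.76, 2.03], [0.27, 2.55], [-1.08, 4.22], [0.17, 2.65], [-2.57, 2.57]. Speed limits (rad/s): [2.79, 2.79, 3.14, 3.14, 3.14, 3.14].

### API

Orientations are given as [roll, pitch, yaw] about the fixed x, y, z axes, in that order (R = Rz(yaw) Ry(pitch) Rx(roll)).
In Python, from plant import bot, optics, workorder gives the robot as it stands.
- The arm moves only by the shell command python3 -m creep 'ROWS' [FORCE]. ROWS is JSON, a list of rows, each a list of 5 numbers: the finger opening in cm, from 0 to 8.54, then the shift along the tool's x, y, z in cm, then the turn about the tool's z in degrees. In form: [[claw, x, y, z, spin], ...]. A call has 1 to 8 rows; each row shifts and turns the commanded pose from where the row before left it, along the tool's axes as they then stand; what a row does not reach is not made up. A row lasts 1/12 s, in which the tool goes at most 41.7 mm and 7.16 degrees, less where a joint would pass 70% of its speed; a pose out of reach is approached as far as the arm can. A call with a gripper value outside its range is refused whole. The fingers move at their own pace and stop on an object; FORCE is the grip in N (left out, the last holds). Time passes only in rows, so rows that do not move let the fingers close. It gives the time, the measured TCP pose, the force, the opening and the grip force at its end, in the units of the state.
- bot.observe(): the state, without advancing time (a new reading comes with each control period).
- optics.read_camera(name): name is "scene" or "side" or "wrist"; returns (picture, depth): 400x640x3 uint8, red, green, blue; 400x640 float32, mm along the optical axis (not along the pixel's ray), 0 where there is no reading.
- optics.camera_info(name): a dict with "K" (3x3 intrinsics, pixels), "cam_to_world" (4x4, takes a point from camera to world coordinates). Camera axes: x right, y up, looking along -z (the intrinsics and any distortion apply to the point x, -y, -z); pixel columns grow to the right and rows downward; lengths in mm; the calibration is good to about 2 mm. A picture is of the moment at which its call begins: read the wrist's pose just before it. camera_info takes no time and is no camera call; for the wrist camera it gives the pose at the moment of the call.
- workorder.sign_off(): hands the job in; it is judged then, once.
The state is a dict: "time": time; "joint_pos": joint angles; "joint_velocities": joint speeds; "joint_efforts": joint torques, N m; "position": TCP position; "ee_rot": TCP orientation; "ft_force": force on the tool from outside, world axes, zero at the start; "wrist_torque": the same for the moment, N m; "finger_gap": finger opening in mm; "gripper_force": force on a finger pad.
Only numpy, scipy, OpenCV 4.12 (cv2) and the standard library are available. Lean on these libraries where they do the work, as an engineer would, in place of code of your own. Each camera call takes 0.05 s, during which the arm holds its last target. There are 200 camera calls.

### The job

Load the small cheese that stands in the lane into the chilled chest: with one finger press the paddle beside the lane down so that the self-closing flap is open, and while that finger keeps it open push the cheese with the other finger along the lane and through the doorway until it drops inside, without the cheese pushing against the flap. Then draw back and let the flap shut. Lift nothing, and leave the other things where they are.

Things in the scene. Friction and masses are not known exactly. Their poses are not given: they have to be found in the camera images.
- chest: Low chilled chest fixed to the table (place and turn vary). Its x points from the loading side into the chest, away from the robot, y left, z up; origin on the table straight below the flap's hinge axle, in the middle of the lane. In its frame, mm: wooden loading shelf, top at z = 80, x = -190 to -12, y = -130 to 110. Axle along y at x = 0, z = 134.
- sill (a point): Middle of the shelf's inner edge (chest x = -12, z = 80 mm), axes as the chest's. Here the lane ends and the floor drops to z = 12 inside. The lane runs along chest x to it, 52 mm wide (y = -26 to 26), between steel rails 5 mm thick and 14 high.
- roof (a point): Middle of the front edge of the chest's roof: chest x = 5, z = 150 mm (70 above the shelf). The roof reaches from there to x = 158; the front wall below it is at x = 7 to 12 mm, with the doorway at y = -33 to 30.
- flap (a joint): Self-closing flap on its axle: a dark steel sheet in the doorway, 56 mm wide, from 2 to 50 mm below the axle, 3 thick. 0 = shut (hanging), grows in rad as its lower edge swings into the chest, stop at 1.0; at 0.9 the paddle is level. A spring shuts it when let go. The force on the paddle to keep it open is 1 to 3 N at its outer end, up to 9 N at its inner end.
- paddle (a point): Dark steel press plate on the flap's axle, left of the lane: chest y = 48 to 92 mm, 105 long, 4 thick. Origin: mid width on its top face, 20 mm from the outer end. Flap shut: the face slopes from chest x = -49, z = 121 up towards the robot to x = -114, z = 203. Pressed straight down it opens the flap; at 0.9 rad level, face at z = 88, x = -125 to -20: a fingertip can slide along it.
- cheese: The small pale ridged round cheese to be loaded, 46 mm across, 24 high, about 45 g; origin at the centre of its underside.
- cheese_center (a point): Centre (half-way up) of that small cheese, which stands flat on the shelf between the rails, centre 92 mm above the table and 34 to 68 mm before the flap's axle (chest x = -68 to -34).
- ledge_wheel: Not to be moved: a ridged cheese wheel, 70 mm across, 42 high, with a paper label, standing on the chest's shelf to the right (-y) of the lane. Origin at its underside.
- ledge_jar: Not to be moved: a small jar with a brass cap, 40 mm across, 50 high, on the chest's shelf to the right (-y) of the lane. Origin at its underside.
- wheel_a: Not to be moved: a large ridged cheese, 120 mm across, 70 high, on the table. Origin at its underside.
- wheel_b: Not to be moved: a brown ridged cheese, 110 mm across, 60 high, on the table. Origin at its underside.
- wheel_c: Not to be moved: a grey ridged cheese, 90 mm across, 50 high, on the table. Origin at its underside.
- spatula: Not to be moved: a spatula lying on the table. Origin at its underside.
- bottle: Not to be moved: an amber bottle, 64 mm across, 200 high, on the table. Origin at its underside.

How it is judged:
By the outcome, as a careful person would: the job done as asked, in the order asked, and still so for the second after the job is handed in, with the robot touching nothing.
It also fails if it takes over 42 s, if anything falls off the work surface, if the arm or the gripper's body presses on something with over 40 N, if the wrist force passes 120 N, or if a joint passes its speed limit or range.

## Working session

There is one attempt and no reset: what is moved stays moved. The work goes in short steps, Python scripts to look and compute and a shell command to move; the robot and the scene stay as the last step left them, time stands still between calls to the robot, and variables do not carry over. Pictures are saved under pics/ and viewed, at most 12 in all, crops included, and the job is handed in when it is done.

```bash
mkdir -p pics; ls
cat > h.py <<'E'
import numpy as np,cv2
from plant import bot,optics,workorder
def shot(n,f):
    info=optics.camera_info(n);p,d=optics.read_camera(n)
    cv2.imwrite('pics/'+f+'.png',p[:,:,::-1]);np.savez('pics/'+f+'.npz',d=d,p=p,K=info['K'],T=info['cam_to_world'])
    return info
def cloud(f):
    z=np.load('pics/'+f+'.npz');d=z['d'];K=z['K'];T=z['T']
    v,u=np.mgrid[:d.shape[0],:d.shape[1]]
    P=np.stack([(u-K[0,2])/K[0,0]*d,-(v-K[1,2])/K[1,1]*d,-d],-1)
    return P@T[:3,:3].T+T[:3,3],d
E
python3 - <<'E'
from h import *
for n in('scene','side'):
    i=shot(n,n+'0');print({k:np.round(v,3).tolist() if not isinstance(v,str) else v for k,v in i.items()})
s=bot.observe();print(s)
E
```

```text
pics
{'K': [[417.764, 0.0, 325.074], [0.0, 417.764, 203.028], [0.0, 0.0, 1.0]], 'cam_to_world': [[0.364, -0.728, 0.58, 1169.633], [0.931, 0.278, -0.236, -303.985], [0.01, 0.626, 0.779, 1114.434], [0.0, 0.0, 0.0, 1.0]]}
{'K': [[507.806, 0.0, 322.004], [0.0, 507.806, 187.648], [0.0, 0.0, 1.0]], 'cam_to_world': [[0.986, 0.095, -0.136, 274.354], [-0.166, 0.635, -0.754, -1072.167], [0.014, 0.766, 0.642, 1030.879], [0.0, 0.0, 0.0, 1.0]]}
{'time': 0.1, 'joint_pos': array([-1.42511838e+00,  8.78926995e-02,  1.37212282e+00, -1.96073631e-05,
        1.68359695e+00, -1.03094053e-01]), 'joint_velocities': array([-0.00105735, -0.00247577, -0.00423202, -0.0001928 ,  0.00071954,
       -0.00053745]), 'joint_efforts': array([ 2.84919028e-03, -3.53013396e+01, -3.14218104e+01, -2.58873609e-05,
        7.93308980e-03,  7.98871326e-06]), 'position': array([ 135.34422327, -532.62074801,  230.2398376 ]), 'ee_rot': array([-3.13958156e+00, -1.88478541e-04,  2.48769623e-01]), 'ft_force': array([ 0.64782176, -0.08104368,  0.81068222]), 'wrist_torque': array([ 0.01578119, -0.00609267, -0.00360492]), 'gripper_force': 0.0, 'finger_gap': 85.79515580155886}
```

View pics/scene0.png

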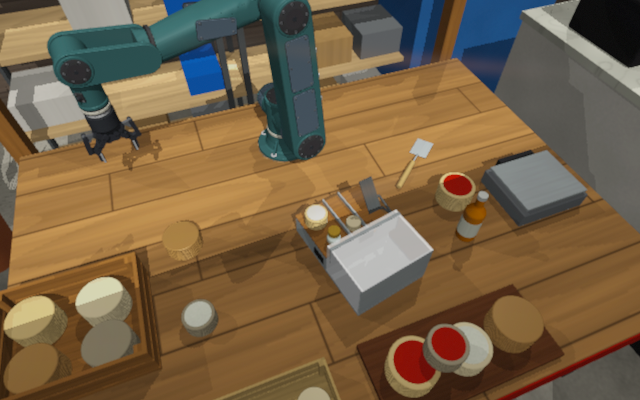

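View pics/side0.png

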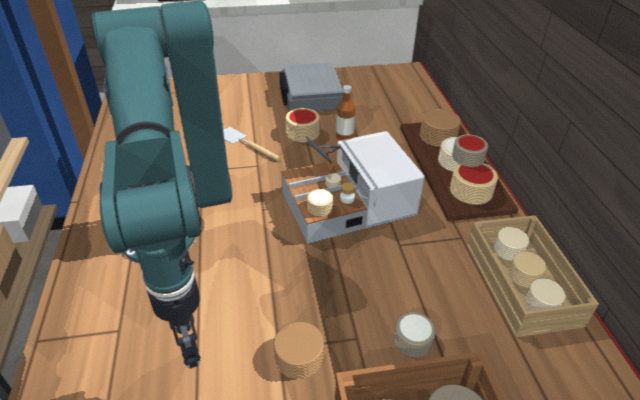

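The scene picture shows the chest roof near (380,255), the lane between the rails at (345,210), the small cheese near (354,222), the paddle at (373,195), and the jar and wheel at (334,235) and (316,215). The side view agrees: small cheese at (334,181), paddle at (320,150).

Run:
```python
from h import *
for f,box in(('scene0',(280,160,450,320)),('side0',(270,120,430,250))):
    P,d=cloud(f);x0,y0,x1,y1=box
    Q=P[y0:y1,x0:x1].reshape(-1,3);Q=Q[(d[y0:y1,x0:x1]>0).ravel()]
    print(f,'table z',np.median(Q[abs(Q[:,2])<10,2]))
    R=Q[abs(Q[:,2]-150)<5]
    r=cv2.minAreaRect(R[:,:2].astype(np.float32));print('roof',len(R),np.median(R[:,2]),r,cv2.boxPoints(r).round(1).tolist())
    S=Q[abs(Q[:,2]-80)<4];r=cv2.minAreaRect(S[:,:2].astype(np.float32));print('shelf',len(S),np.median(S[:,2]),r,cv2.boxPoints(r).round(1).tolist())
    im=cv2.imread('pics/'+f+'.png')[y0:y1,x0:x1]
    im=cv2.resize(im,None,fx=4.0 if f[1]=='c' else 4.6,fy=4.0 if f[1]=='c' else 4.6,interpolation=2)[:600,:800];cv2.imwrite('pics/'+f+'c.png',im);print(im.shape)
```

```text
scene0 table z -1.1870260658331517
roof 4375 148.2158290301967 ((614.4661254882812, 64.99304962158203), (239.5974884033203, 242.43572998046875), 11.072393417358398) [[473.6000061035156, 160.89999389648438], [520.2000122070312, -77.0], [755.2999877929688, -31.0], [708.7999877929688, 207.0]]
shelf 1680 79.14541264987463 ((560.6197509765625, 54.016929626464844), (349.30096435546875, 242.31735229492188), 10.957978248596191) [[366.1000061035156, 139.8000030517578], [412.20001220703125, -98.0999984741211], [755.0999755859375, -31.700000762939453], [709.0999755859375, 206.1999969482422]]
(600, 680, 3)
side0 table z 0.4666471591115169
roof 2852 149.3506471360575 ((618.0390625, 68.67302703857422), (233.67221069335938, 248.72779846191406), 11.622461318969727) [[478.5, 166.89999389648438], [528.7000122070312, -76.69999694824219], [757.5, -29.600000381469727], [707.4000244140625, 214.0]]
shelf 2138 80.10248900775053 ((598.9270629882812, 149.25083923339844), (595.8795166015625, 416.57330322265625), 67.11561584472656) [[291.20001220703125, -44.20000076293945], [675.0, -206.1999969482422], [906.7000122070312, 342.70001220703125], [522.9000244140625, 504.70001220703125]]
(598, 736, 3)
```

View pics/scene0c.png

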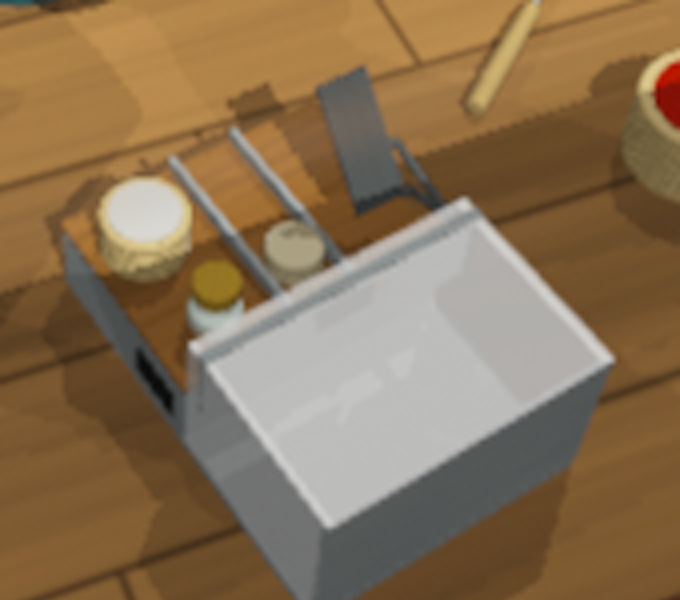

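View pics/side0c.png

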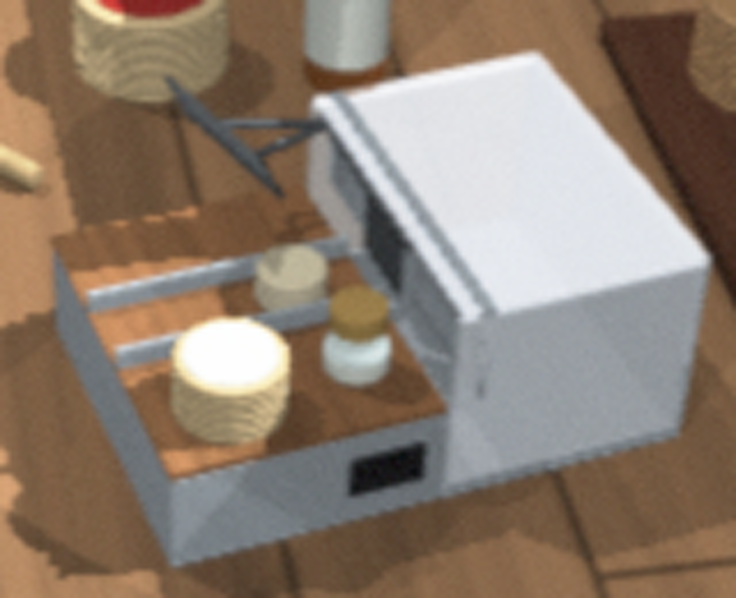

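Scene crop: cheese top centre at full-picture (354,220.8). Side crop: the same point at (333.5,177.8). The flap is the dark panel at (385,240) in the side crop. It is shut, and the paddle stands up.

Run:
```python
from h import *
a=np.deg2rad(11.05);ex=np.array([np.cos(a),np.sin(a)]);ey=np.array([-ex[1],ex[0]]);O=np.array([574.4,66.9])
for f,uv in(('scene0',(354,220.8)),('side0',(333.5,177.8))):
    z=np.load('pics/'+f+'.npz');K=z['K'];T=z['T']
    r=T[:3,:3]@[(uv[0]-K[0,2])/K[0,0],-(uv[1]-K[1,2])/K[1,1],-1]
    p=T[:3,3]+r*(104-T[2,3])/r[2];print(f,p,'chest',(p[:2]-O)@ex,(p[:2]-O)@ey)
    P,d=cloud(f);Q=P[(d>0)].reshape(-1,3);X=(Q[:,:2]-O)@ex;Y=(Q[:,:2]-O)@ey;
    m=(abs(Q[:,2]-149)<4)&(X>-20)&(X<190)&(abs(Y)<160)
    print('roof x',np.percentile(X[m],[.5,2,98,99.5]),'y',np.percentile(Y[m],[.5,2,98,99.5]))
    m=(Q[:,2]>110)&(Q[:,2]<210)&(X>-130)&(X<-40)&(Y>30)&(Y<110)
    print('paddle',m.sum(),np.percentile(X[m],[1,99]),np.percentile(Y[m],[1,50,99]),np.percentile(Q[m,2],[1,99]),np.polyfit(X[m],Q[m,2],1))
```

```text
scene0 [511.94516904  57.73337144 104.        ] chest -63.053863909761695 2.973757774720221
roof x [ -5.75728755  -2.80726826 155.61232993 157.50564195] y [-128.91637071 -125.83642784  105.35599835  109.46993194]
paddle 506 [-115.83165434  -44.54398877] [ 48.6000851   72.01822324 100.40330981] [119.52310871 201.60035602] [-1.18084324 65.38479496]
side0 [511.35117436  55.77939558 104.        ] chest -64.01135597498684 1.1698563697666764
roof x [ -7.09290714  -5.30126923 154.18158722 157.3891732 ] y [-129.41143024 -126.90928495  107.35427054  112.07030628]
paddle 152 [-117.30249995  -41.45412684] [ 45.84064358  70.41659066 102.48986924] [121.63577351 203.92225054] [-1.07367747 76.53737928]
```

```bash
python3 -m creep '[[8.5,2,-4,-2,3],[8.5,2,-4,-2,0],[8.5,2,-3.5,0,0],[8.5,2,-3.5,0,0],[8.5,2,-3.5,0,0],[8.5,2,-3.5,0,0],[8.5,2,-3.5,0,0],[8.5,2,-3.5,0,0]]'
```

```text
time: 0.77
position: [230.1, -227.9, 264.8]
ee_rot: [-3.141, -0.0, 0.195]
ft_force: [1.3, 0.9, -0.2]
finger_gap: 85.2
gripper_force: 0.0
```

```bash
python3 -m creep '[[5.5,3,-2.6,0,0],[5.5,3,-2.6,0,0],[5.5,3,-2.6,0,0],[5.5,3,-2.6,0,0],[5.5,3,-2.6,0,0],[5.5,3,-2.6,0,0],[5.5,3,-2.6,0,0],[5.5,3,-2.6,0,0]]'; python3 -m creep '[[5.5,2,-2.6,0,0],[5.5,1,-2.4,0,0],[5.5,0,0,0,0],[5.5,0,0,0,0],[5.5,0,0,0,0]]'
python3 - <<'E'
from h import *
s=bot.observe();print(s['position'],s['ee_rot'],s['finger_gap'],s['ft_force'])
i=shot('wrist','w1');print(i['K'],i['cam_to_world'])
E
```

```text
time: 1.43
position: [425.6, 23.2, 265.0]
ee_rot: [3.141, 0.0, 0.197]
ft_force: [0.3, -0.4, 0.3]
finger_gap: 55.0
gripper_force: 0.0
time: 1.85
position: [444.4, 75.5, 264.9]
ee_rot: [3.141, 0.001, 0.197]
ft_force: [0.5, 0.2, -0.5]
finger_gap: 55.3
gripper_force: 0.0
[444.40788123  75.50227824 264.89932297] [3.14099405e+00 1.11652345e-03 1.96587446e-01] 55.2741052983286 [ 0.50826273  0.15590306 -0.45461979]
[[346.49240017   0.         320.94836047]
 [  0.         346.49240017 199.21780925]
 [  0.           0.           1.        ]] [[ 1.95965878e-01  9.43586016e-01  2.66913480e-01  5.11752739e+02]
 [-9.80610692e-01  1.88507329e-01  5.35505200e-02  8.92781151e+01]
 [ 2.14374475e-04 -2.72232287e-01  9.62231540e-01  4.07252409e+02]
 [ 0.00000000e+00  0.00000000e+00  0.00000000e+00  1.00000000e+00]]
```

View pics/w1.png

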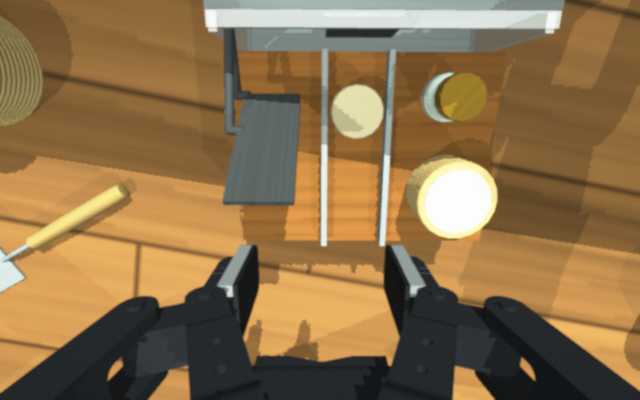

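Wrist view: cheese top centre (357,110), rails from (325,50)/(391,50) to (324,243)/(382,243), paddle outer edge (225–295,203), fingertips near (252,248) and (390,248). The lane is empty apart from the cheese.

Run:
```python
from h import *
a=np.deg2rad(11.05);ex=np.array([np.cos(a),np.sin(a)]);ey=np.array([-ex[1],ex[0]]);O=np.array([574.4,66.9])
z=np.load('pics/w1.npz');K=z['K'];T=z['T']
def at(u,v,h):
    r=T[:3,:3]@[(u-K[0,2])/K[0,0],-(v-K[1,2])/K[1,1],-1]
    p=T[:3,3]+r*(h-T[2,3])/r[2];return np.round([(p[:2]-O)@ex,(p[:2]-O)@ey],1)
print('cheese',at(357,110,104))
for u,v in((325,52),(391,52),(324,243),(382,243)):print('rail',at(u,v,94))
for u,v in((225,203),(295,204)):print('paddle out',at(u,v,203))
for u,v in((245,94),(300,97)):print('paddle in',at(u,v,121))
for u,v in((206,10),(561,10)):print('roof',at(u,v,150))
P,d=cloud('w1')
X=(P[...,:2]-O)@ex;Y=(P[...,:2]-O)@ey
for u,v in((245,248),(250,252),(396,250),(243,270),(400,270),(240,285),(405,285),(160,310),(320,385)):print(u,v,X[v,u].round(1),Y[v,u].round(1),P[v,u,2].round(1))
t=np.array([444.4,75.5]);print('tcp',(t-O)@ex,(t-O)@ey)
```

```text
cheese [-64.3   3.3]
rail [-17.5  30.7]
rail [-17.2 -24.7]
rail [-190.1   30.3]
rail [-189.9  -26.2]
paddle out [-117.7   92.6]
paddle out [-118.1   49.6]
paddle in [-52.  94.]
paddle in [-54.1  50.5]
roof [  1.1 111. ]
roof [   2.2 -126.3]
245 248 -115.5 64.9 275.5
250 252 -115.1 61.9 280.2
396 250 -115.0 3.3 278.0
243 270 -115.0 61.4 295.7
400 270 -114.7 5.6 295.8
240 285 -117.4 61.2 301.9
405 285 -115.0 6.2 305.7
160 310 -119.9 83.7 312.9
320 385 -114.8 33.9 347.6
tcp -125.94151490238464 33.357080569084964
```

```bash
python3 -m creep '[[5.5,2.8,-0.4,0,0],[5.5,0,0,2.5,0],[5.5,0,0,2.5,0],[5.5,0,0,1.5,0],[5.5,0,0,0,0]]'; python3 -m creep '[[5.5,0,0,1,0],[5.5,0,0,1,0],[5.5,0,0,1,0],[5.5,-0.2,0,1,0],[5.5,-0.3,0,1,0],[5.5,-0.4,0,1,0],[5.5,0,0,0,0]]'
```

```text
time: 2.32
position: [469.0, 83.7, 196.1]
ee_rot: [-3.141, 0.008, 0.194]
ft_force: [-0.8, -0.2, 0.2]
finger_gap: 54.9
gripper_force: 0.0
time: 2.9
position: [460.8, 83.4, 137.8]
ee_rot: [-3.141, 0.004, 0.196]
ft_force: [1.3, 0.2, -0.2]
finger_gap: 54.8
gripper_force: 0.7
```

Run:
```python
from h import *
s=bot.observe();print(s['position'],s['ft_force'])
shot('wrist','w2')
```

```text
[460.83507988  83.37304774 137.83881957] [ 1.28998895  0.19460352 -0.24514503]
```

View pics/w2.png

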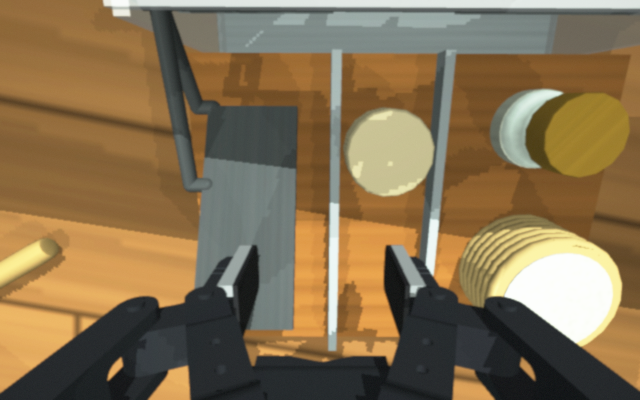

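The paddle is pressed about half way by the left finger at (240,260). The right finger (400,260) is in the lane, about 10 mm behind the cheese (back edge at row 195).

```bash
cat >> h.py <<'E'
O=np.array([574.4,66.9]);a=np.deg2rad(11.05);ex=np.array([np.cos(a),np.sin(a)]);ey=np.array([-ex[1],ex[0]])
def rep(f):
    s=bot.observe();t=s['position'];print('tcp chest',((t[:2]-O)@ex).round(1),((t[:2]-O)@ey).round(1),t[2].round(1),'F',s['ft_force'].round(1),s['time'])
    shot('wrist',f);P,d=cloud(f);X=(P[...,:2]-O)@ex;Y=(P[...,:2]-O)@ey;Z=P[...,2]
    m=(d>0)&(Y>52)&(Y<60)&(X>-115)&(X<-30)&(Z<170)&(Z>70)
    if m.sum()>20:
        c=np.polyfit(X[m],Z[m],1);c=np.polyfit(X[m&(abs(Z-np.polyval(c,X))<4)],Z[m&(abs(Z-np.polyval(c,X))<4)],1);print('paddle z at -100,-50',np.polyval(c,[-100,-50]).round(1),'theta',.9+np.arctan(c[0]).round(3))
    m=(d>0)&(abs(Z-103)<5)&(abs(Y-2)<24)&(X>-100)&(X<60)
    if m.sum()>20:print('cheese top x',np.percentile(X[m],[2,50,98]).round(1),'y',np.percentile(Y[m],[2,98]).round(1),m.sum())
E
python3 -m creep '[[5.5,0,0,1,0],[5.5,0,0,1,0],[5.5,0,0,1,0],[5.5,0,0,0.8,0],[5.5,0,0,0,0]]'; python3 -c "
from h import *
rep('w3')"
```

```text
time: 3.37
position: [461.4, 83.5, 100.0]
ee_rot: [-3.141, 0.004, 0.196]
ft_force: [1.6, 0.1, 1.8]
finger_gap: 55.4
gripper_force: 0.9
tcp chest -107.7 37.9 100.0 F [1.6 0.1 1.8] 3.3667
paddle z at -100,-50 [101.7  94.3] theta 0.754
cheese top x [-85.  -64.1 -44.8] y [-16.2  23.9] 9524
```

```bash
python3 -m creep '[[5.5,0,0,0.8,0],[5.5,0,0,0.7,0],[5.5,0,0,0.3,0],[5.5,0,0,0,0]]'; python3 -c "
from h import *
rep('w4')"
```

```text
time: 3.75
position: [462.2, 83.5, 83.4]
ee_rot: [-3.141, 0.001, 0.196]
ft_force: [-0.1, -0.5, 2.1]
finger_gap: 54.7
gripper_force: 0.9
tcp chest -107.0 37.8 83.4 F [-0.1 -0.5  2.1] 3.75
paddle z at -100,-50 [90.2 88. ] theta 0.857
cheese top x [-96.  -64.4 -44.9] y [-16.1  23.9] 12260
```

```bash
python3 -m creep '[[5.5,0,0,0.2,0],[5.5,0,0,0,0]]'; python3 -c "
from h import *
rep('w5')"; python3 -m creep '[[5.5,0,0,0.15,0],[5.5,0,0,0,0]]'; python3 -c "
from h import *
rep('w6')"
```

```text
time: 3.97
position: [462.7, 83.5, 82.3]
ee_rot: [3.142, -0.0, 0.196]
ft_force: [0.7, 0.5, 2.0]
finger_gap: 55.0
gripper_force: 1.1
tcp chest -106.5 37.7 82.3 F [0.7 0.5 2. ] 3.9667
paddle z at -100,-50 [89.7 87.6] theta 0.858
cheese top x [-95.7 -64.5 -44.8] y [-16.1  23.9] 12498
time: 4.18
position: [463.1, 83.6, 81.1]
ee_rot: [3.142, -0.002, 0.196]
ft_force: [0.6, 0.2, 3.4]
finger_gap: 55.2
gripper_force: 1.3
tcp chest -106.0 37.7 81.1 F [0.6 0.2 3.4] 4.1833
paddle z at -100,-50 [87.7 86.9] theta 0.884
cheese top x [-95.3 -64.5 -44.9] y [-16.   23.9] 12699
```

View pics/w6.png

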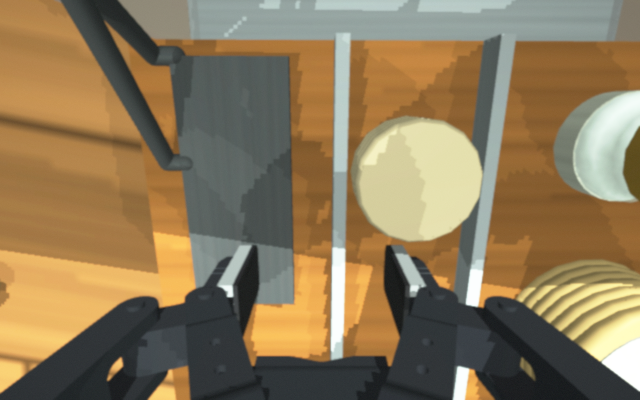

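The paddle is level under the left finger, and the cheese (418,178) is straight ahead of the right finger. I'll push slowly now.

```bash
python3 -m creep '[[5.5,0.4,0,0,0],[5.5,0.4,0,0,0],[5.5,0.4,0,0,0],[5.5,0.4,0,0,0],[5.5,0.4,0,0,0],[5.5,0.4,0,0,0],[5.5,0.4,0,0,0]]'; python3 -c "
from h import *
rep('w7')"
```

```text
time: 4.82
position: [490.3, 89.0, 80.6]
ee_rot: [3.142, 0.001, 0.196]
ft_force: [-1.7, 0.1, 1.8]
finger_gap: 55.3
gripper_force: 1.0
tcp chest -78.3 37.8 80.6 F [-1.7  0.1  1.8] 4.8167Traceback (most recent call last):
  File "<string>", line 3, in <module>
    rep('w7')
    ~~~^^^^^^
  File "h.py", line 18, in rep
    c=np.polyfit(X[m],Z[m],1);c=np.polyfit(X[m&(abs(Z-np.polyval(c,X))<4)],Z[m&(abs(Z-np.polyval(c,X))<4)],1);print('paddle z at -100,-50',np.polyval(c,[-100,-50]).round(1),'theta',.9+np.arctan(c[0]).round(3))
                                ~~~~~~~~~~^^^^^^^^^^^^^^^^^^^^^^^^^^^^^^^^^^^^^^^^^^^^^^^^^^^^^^^^^^^^^^^^^^^
    raise TypeError("expected non-empty vector for x")
TypeError: expected non-empty vector for x
```

```bash
python3 -m creep '[[5.5,0.4,0,0,0],[5.5,0.4,0,0,0],[5.5,0.4,0,0,0],[5.5,0.4,0,0,0],[5.5,0,0,0,0]]'; python3 -c "
from h import *
s=bot.observe();print((s['position'][:2]-O)@ex)
shot('wrist','w8');shot('side','s8')
c=cv2.imread('pics/s8.png')[120:250,270:430]
w=cv2.imread('pics/w8.png')
cv2.imwrite('pics/m8.png',np.vstack([cv2.resize(w,(480,300)),cv2.resize(c,(369,300),interpolation=2)[:, :369] if 0 else cv2.copyMakeBorder(cv2.resize(c,(369,300),interpolation=2),0,0,0,111,0)]))"
```

```text
time: 5.28
position: [506.7, 92.2, 81.0]
ee_rot: [3.142, -0.001, 0.196]
ft_force: [0.0, -0.2, 3.0]
finger_gap: 55.2
gripper_force: 1.5
-61.59354777398115
```

View pics/m8.png

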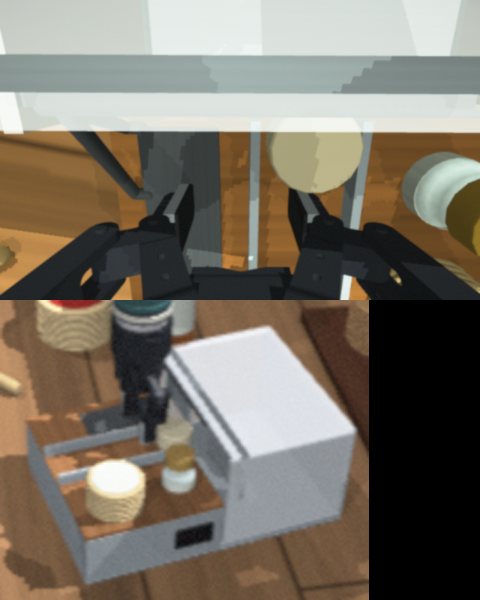

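Top (wrist): the finger at (305,205) touches the cheese (317,150), which is straight in the lane. The flap is open and out of sight. Bottom (side): the paddle is down and the jar and wheel haven't moved. Continuing.

```bash
python3 -m creep '[[5.5,0.4,0.1,0,0],[5.5,0.4,0.1,0,0],[5.5,0.4,0,0,0],[5.5,0.4,0,0,0],[5.5,0,0,0,0]]'; python3 -m creep '[[5.5,0.4,0,0,0],[5.5,0.4,0,0,0],[5.5,0.4,0,0,0]]';  python3 -c "
from h import *
s=bot.observe();print((s['position'][:2]-O)@ex)
shot('wrist','w9');shot('side','s9')
c=cv2.imread('pics/s9.png')[120:250,270:430]
w=cv2.imread('pics/w9.png')
cv2.imwrite('pics/m9.png',np.vstack([cv2.resize(w,(480,300)),cv2.copyMakeBorder(cv2.resize(c,(369,300),interpolation=2),0,0,0,111,0)]))"
```

```text
time: 5.8
position: [522.7, 93.2, 80.8]
ee_rot: [3.141, -0.001, 0.196]
ft_force: [-1.3, -1.0, 4.2]
finger_gap: 55.2
gripper_force: 1.8
time: 6.05
position: [533.4, 95.6, 80.9]
ee_rot: [3.142, 0.002, 0.197]
ft_force: [-5.8, -0.6, 6.3]
finger_gap: 55.1
gripper_force: 3.4
-34.78343233754275
```

View pics/m9.png

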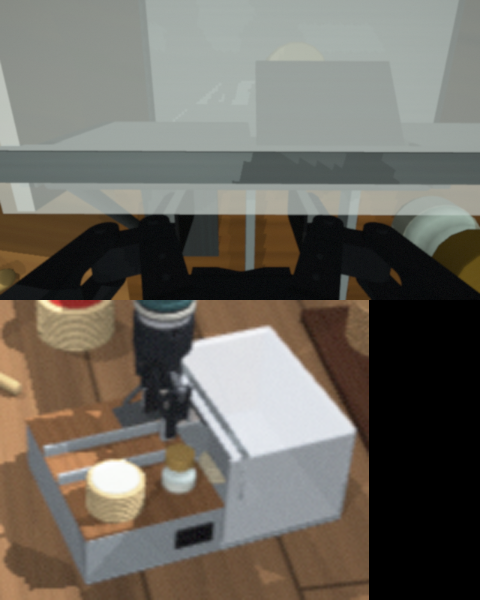

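```bash
python3 -c "
from h import *
z=np.load('pics/w9.npz');K=z['K'];T=z['T']
for u,v in((360,80),(396,58),(396,68),(430,78),(340,82),(520,82)):
  r=T[:3,:3]@[(u-K[0,2])/K[0,0],-(v-K[1,2])/K[1,1],-1]
  print(u,v,z['d'][v,u],[(h,(((T[:3,3]+r*(h-T[2,3])/r[2])[:2]-O)@ex).round(1),(((T[:3,3]+r*(h-T[2,3])/r[2])[:2]-O)@ey).round(1)) for h in (36,60,102,115)])
s=bot.observe();print(s['ft_force'],s['wrist_torque'])
w=cv2.imread('pics/w9.png')[20:230,280:560];cv2.imwrite('pics/w9c.png',cv2.resize(w,None,fx=2.5,fy=2.5,interpolation=2))"; python3 -m creep '[[5.5,0,0,0,0]]'
```

```text
360 80 69.75372 [(36, np.float64(44.5), np.float64(16.7)), (60, np.float64(43.1), np.float64(19.2)), (102, np.float64(40.8), np.float64(23.7)), (115, np.float64(40.1), np.float64(25.1))]
396 58 69.00298 [(36, np.float64(55.1), np.float64(-1.1)), (60, np.float64(52.4), np.float64(3.7)), (102, np.float64(47.6), np.float64(12.2)), (115, np.float64(46.2), np.float64(14.8))]
396 68 71.15224 [(36, np.float64(50.3), np.float64(-1.4)), (60, np.float64(48.2), np.float64(3.5)), (102, np.float64(44.6), np.float64(12.0)), (115, np.float64(43.5), np.float64(14.6))]
430 78 70.92915 [(36, np.float64(45.6), np.float64(-19.1)), (60, np.float64(44.1), np.float64(-11.9)), (102, np.float64(41.5), np.float64(0.5)), (115, np.float64(40.7), np.float64(4.4))]
340 82 70.08792 [(36, np.float64(43.5), np.float64(26.9)), (60, np.float64(42.3), np.float64(28.1)), (102, np.float64(40.1), np.float64(30.3)), (115, np.float64(39.5), np.float64(31.0))]
520 82 69.24021 [(36, np.float64(43.9), np.float64(-65.3)), (60, np.float64(42.6), np.float64(-52.3)), (102, np.float64(40.4), np.float64(-29.4)), (115, np.float64(39.7), np.float64(-22.4))]
[-2.61487177 -0.84016704  4.13924974] [0.01351429 0.50551038 0.08518716]
time: 6.23
position: [534.1, 95.7, 81.1]
ee_rot: [3.142, -0.001, 0.197]
ft_force: [-2.2, -0.3, 3.9]
finger_gap: 55.0
gripper_force: 2.3
```

View pics/w9c.png

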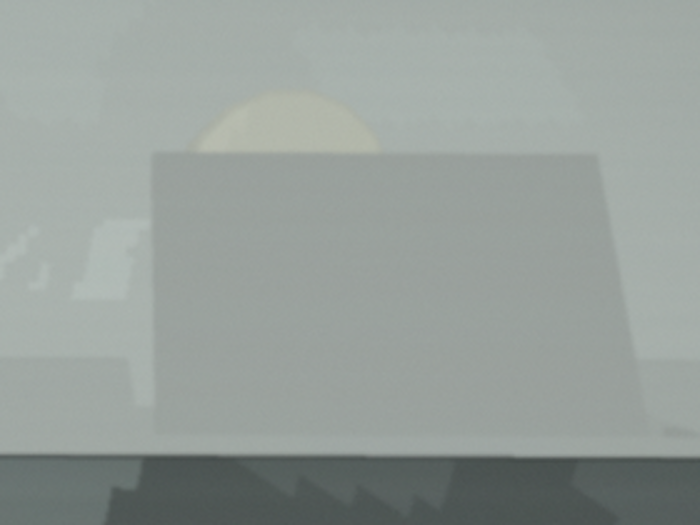

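The translucent roof shows the flap (sheet in the middle of the crop) and, beyond its edge, the cheese. Its front edge is at pixel (396,57). The size and position match a cheese lying flat on the chest floor: top at z≈36, centre at chest x≈32. So it has dropped in. Drawing back.

```bash
python3 -m creep '[[5.5,-0.6,0,0,0],[5.5,-1,0,0,0],[5.5,-1,0,0,0],[5.5,-1,0,0,0],[5.5,-1,0,0,0],[5.5,-1,0,0,0],[5.5,-1,0,0,0],[5.5,-0.6,0,0,0]]'; python3 -m creep '[[5.5,0,0,-1,0],[5.5,0,0,-1,0],[5.5,0,0,-1,0],[5.5,0.2,0,-1,0],[5.5,0.3,0,-1,0],[5.5,0.3,0,-1,0],[5.5,0.2,0,-1,0],[5.5,0,0,-1,0]]'; python3 -m creep '[[5.5,0,0,-1,0],[5.5,0,0,-1.5,0],[5.5,0,0,-2,0],[5.5,0,0,-3,0],[5.5,0,0,-3,0],[5.5,-2,0,-3,0],[5.5,-3,0,0,0],[5.5,0,0,0,0]]';python3 -c "
from h import *
s=bot.observe();print(s['ft_force'],s['time'])
shot('side','s10');shot('scene','c10')
c=cv2.imread('pics/s10.png')[120:250,270:430];w=cv2.imread('pics/c10.png')[160:320,280:450]
cv2.imwrite('pics/m10.png',np.hstack([cv2.resize(c,(400,325),interpolation=2),cv2.resize(w,(345,325),interpolation=2)]))"
```

```text
time: 6.9
position: [461.9, 81.4, 80.5]
ee_rot: [3.142, 0.0, 0.196]
ft_force: [1.8, 0.8, 2.7]
finger_gap: 55.4
gripper_force: 1.3
time: 7.57
position: [474.1, 83.7, 162.1]
ee_rot: [3.141, -0.002, 0.196]
ft_force: [2.0, 1.1, 0.2]
finger_gap: 54.9
gripper_force: 0.8
time: 8.23
position: [421.0, 73.4, 299.3]
ee_rot: [3.141, -0.003, 0.196]
ft_force: [0.7, 0.8, 0.2]
finger_gap: 55.4
gripper_force: 0.0
[0.69456581 0.7871451  0.156395  ] 8.2333
```

View pics/m10.png

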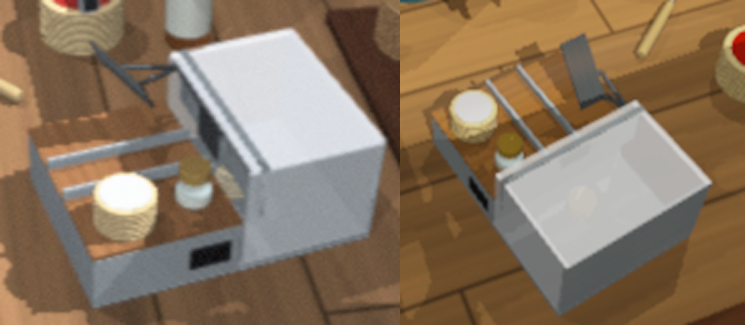

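The lane is empty and the cheese is inside the chest (right image, about (583,200)). The paddle is back up, the flap is shut (left image, (208,130)), and the jar and wheel are in place.

```bash
python3 -c "
from plant import workorder
print(workorder.sign_off())"
```

```text
the job is handed in; nothing more can be done
None
```

The cheese dropped inside the chest, the flap is shut again, the jar and wheel on the shelf are where they were, and the job is handed in at about 8 s of the 42 s allowed; sign-off gave no verdict.

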